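Feel along a row of spring plungers

TASK

Check that the support fixture's spring plungers all move freely: with the gripper closed, run the fingertips lightly along the row of domed heads in one low stroke, starting at the end where the wooden block stands, so that each plunger in turn visibly dips (by a few millimetres) and springs back. Stay down at about the level of the heads from one to the next, and do not push any plunger to the bottom. Then lift clear; do not pick up or shift the fixture, the blocks or the things nearby.

Things in the scene. Friction and masses are not known exactly. Their poses are not given: they have to be found in the camera images.
- fixture: steel support fixture lying loose on the bench, 2.5 kg: plate 250 x 84 x 14 mm (x, y, z) carrying four sprung plungers with shiny domed heads in one row on a shallow arc. Origin: centre of the plate's underside; its x axis runs along the length of the row, z up. Nothing else on it stands above 32 mm. A fingertip that meets a dome within about 6 mm of its top slides over and pushes it down; lower down it catches on the rim and shoves the fixture.
- plunger1_top (a point): top of the domed head of plunger 1, counted along the fixture's +x axis; at (-96, -12) mm in the fixture's x, y. The head is 36 mm across, its dome 8 mm high, its top 56 mm above the bench when up. The point moves down with the head.
- plunger1 (a joint): how far plunger 1 is pushed down, m: 0 up, 0.010 bottomed. A light spring returns it: about 1 N to start it, 3.5 N at the bottom.
- plunger2_top (a point): top of the domed head of plunger 2, counted along the fixture's +x axis; at (-32, 12) mm in the fixture's x, y. The head is 36 mm across, its dome 8 mm high, its top 56 mm above the bench when up. The point moves down with the head.
- plunger2 (a joint): how far plunger 2 is pushed down, m: 0 up, 0.010 bottomed. A light spring returns it: about 1 N to start it, 3.5 N at the bottom.
- plunger3_top (a point): top of the domed head of plunger 3, counted along the fixture's +x axis; at (32, 12) mm in the fixture's x, y. The head is 36 mm across, its dome 8 mm high, its top 56 mm above the bench when up. The point moves down with the head.
- plunger3 (a joint): how far plunger 3 is pushed down, m: 0 up, 0.010 bottomed. A light spring returns it: about 1 N to start it, 3.5 N at the bottom.
- plunger4_top (a point): top of the domed head of plunger 4, counted along the fixture's +x axis; at (96, -12) mm in the fixture's x, y. The head is 36 mm across, its dome 8 mm high, its top 56 mm above the bench when up. The point moves down with the head.
- plunger4 (a joint): how far plunger 4 is pushed down, m: 0 up, 0.010 bottomed. A light spring returns it: about 1 N to start it, 3.5 N at the bottom.
- gap1 (a point): point half-way between the tops of plungers 1 and 2 (when up), 56 mm above the bench; fixed to the fixture
- gap2 (a point): point half-way between the tops of plungers 2 and 3 (when up), 56 mm above the bench; fixed to the fixture
- gap3 (a point): point half-way between the tops of plungers 3 and 4 (when up), 56 mm above the bench; fixed to the fixture
- wooden_block: loose brown wooden block, 24 x 48 x 45 mm high, standing on the bench just beyond one end of the fixture, about 60 mm from the nearest plunger; marks the end to start from. Origin: centre of its underside. It may be at either end.
- steel_block: loose plain steel block, 25 x 50 x 25 mm high, on the bench beyond the other end of the fixture. Origin: centre of its underside.
- flat_block: bystander: loose flat steel block, 30 x 35 x 12 mm high, lying on the bench between the fixture and the green cabinet's front corner. Origin: centre of its underside.
- tape_ring: bystander: loose reel of masking tape lying flat, 102 mm across, 24 mm high, to the right of the cabinet's front. Origin: centre of its underside.
Not all that is in view belongs to the job. What is shaped like the wooden_block but turquoise or yellow is not meant.

How it is judged:
By the outcome, as a careful person would: the job done as asked, in the order asked, and still so for the second after the job is handed in, with the robot touching nothing.
It also fails if it takes over 43 s, if anything falls off the work surface, if the arm or the gripper's body presses on something with over 40 N, if the wrist force passes 120 N, or if a joint passes its speed limit or range.

ROBOT

A 6-joint arm with a two-finger parallel gripper is mounted at the origin on the work surface; the furniture and walls round the work are solid. World frame = base frame: x ahead of the robot, y to its left, z up, the work surface at z = 0. Lengths are in mm, angles in degrees, forces in N, time in s.
With the tool pointing down it reaches from about 300 to 875 mm from the base axis. Payload 4.2 kg.
Tool frame: the origin (TCP) lies at the very end of the fingers, on their centre line; the grasp point (between the pads) lies grip_point_offset behind it (grip_point_offset is the distance from the TCP to the grasp point, in mm); x points along the fingers, y is the direction in which the jaws open and shut, and the axes are right-handed (so a half turn about x gives the same grasp; the last joint's range is limited). The gripper opens to 85 mm and grips with 20 to 120 N. Pads are 22 mm wide; open, the fingers measure 114 mm over their backs; the gripper's body (76 mm by 85 mm) begins 54 mm behind the grasp point. The pads swing forward as they close: fully open they stand 13 mm farther back than shut.
Start: joints at [-65.546, 18.312, 89.639, -0, 72.044, -1.146], TCP at [248.452, -518.568, 231.338] pointing down, gripper open.
Joint ranges: [-177.97, 177.97], [-48.28, 115.42], [12.27, 149.76], [-77.06, 257.06], [2.81, 150.46], [-146.56, 146.56]. Speed limits (degrees/s): [147.25, 147.25, 180, 180, 180, 180].

INTERFACE

Orientations are given as a 3x3 rotation matrix whose columns are the frame's x, y, z axes.
In Python, from cell import * gives the robot as it stands.
- The arm moves only by the tool play_rows, never from a script. Its argument "moves" is a list of rows, each an object with "offset": the shift along the tool's x, y, z in mm, a list of three; "angular": the turn, a rotation vector about the tool's x, y, z in degrees, a list of three; "fingers": the finger opening in mm, from 0 to 85.4. A call has 1 to 20 rows; each row shifts and turns the commanded pose from where the row before left it, along the tool's axes as they then stand; what a row does not reach is not made up. A row lasts 1/10 s, in which the tool goes at most 50 mm and 8.59 degrees, less where a joint would pass 70% of its speed; a pose out of reach is approached as far as the arm can. A call is refused whole if a number of a shift passes 50 or a number of a turn 8.59, either way. A call with a gripper value outside its range is refused whole. The fingers move at their own pace and stop on an object; the grip force is fixed at half the most. Time passes only in rows, so rows that do not move let the fingers close. It gives the time, the measured TCP pose, the force and the opening at its end, in the units of the state.
- state(): the state, without advancing time (a new reading comes with each control period).
- camera(name): name is "scene" or "top" or "wrist"; returns a dict with "color" (420x560x3 uint8, red, green, blue), "camera_matrix" (3x3 intrinsics, pixels), "R" (3x3) and "t" (3): a world point X has camera coordinates R X + t. Camera axes: x right, y down, z forward; pixel columns grow to the right and rows downward; lengths in mm; the calibration is good to about 2 mm. The wrist camera is an equidistant fisheye: a pixel r from the principal point sees the ray r / f radians off the axis. A picture is of the moment at which its call begins. There is no depth.
- finish_job(): hands the job in, once; it reports no verdict.
The state is a dict: "time_s": time; "joint_pos": joint angles; "dq": joint speeds; "tau": joint torques, N m; "tool_pos": TCP position; "tcp_rot": TCP orientation; "contact_force": force on the tool from outside, world axes, zero at the start; "torque": the same for the moment, N m; "finger_gap": finger opening in mm.
Only numpy, scipy, OpenCV 4.12 (cv2) and the standard library are available. Lean on these libraries where they do the work, as an engineer would, in place of code of your own. Each camera call takes 0.05 s, during which the arm holds its last target.

## Working session

There is one attempt and no reset: what is moved stays moved. The work goes in short steps, Python scripts to look and compute and a tool call to move; the robot and the scene stay as the last step left them, time stands still between calls to the robot, and variables do not carry over. Pictures are saved under pics/ and viewed, and the job is handed in when it is done.

Besides the shell and the picture viewer there is one more tool, called after "Request:" in YAML: its name, and indented under it one key for each argument. play_rows: Moves the arm, as the interface text tells. Its arguments: {"type":"object","properties":{"moves":{"type":"array"}},"required":["moves"]}

```bash
mkdir -p pics
python3 - <<'E'
from cell import *
import cv2,pickle
s=state();print(s)
d={}
for n in("scene","top","wrist"):
    c=camera(n);d[n]=c;cv2.imwrite(f"pics/{n}0.png",c["color"][:,:,::-1]);print(n,c["camera_matrix"],c["R"],c["t"])
pickle.dump(d,open("d0.pkl","wb"))
E
```

```text
{'time_s': 0.0, 'joint_pos': array([-6.55449457e+01,  1.83508335e+01,  8.97073372e+01,  1.66029947e-04,
        7.20427132e+01, -1.14400995e+00]), 'dq': array([ 0.03448458, -0.04330885, -0.04915762,  0.0307622 ,  0.01169919,
       -0.13867869]), 'tau': array([ 3.50073187e-04, -4.15524602e+01, -2.34164017e+01, -1.76160347e-04,
        8.12445913e-03,  1.73608242e-05]), 'tool_pos': array([ 248.26156778, -518.11341342,  230.48403507]), 'tcp_rot': array([[-7.26407177e-04,  4.32069573e-01, -9.01839984e-01],
       [ 1.60393313e-03, -9.01838558e-01, -4.32070182e-01],
       [-9.99998450e-01, -1.76034991e-03, -3.79087021e-05]]), 'contact_force': array([ 0.39342614,  0.05897062, -1.06421139]), 'torque': array([0.00115826, 0.02700833, 0.03641295]), 'finger_gap': 85.52214825852568}
scene [[438.07035265   0.         278.42756847]
 [  0.         438.07035265 212.553728  ]
 [  0.           0.           1.        ]] [[-0.37086411  0.92837306  0.02415106]
 [ 0.39410784  0.18087848 -0.90108933]
 [-0.84091547 -0.32466357 -0.43296044]] [  42.68415128 -150.54120389 1457.51162292]
top [[521.41308216   0.         271.90650943]
 [  0.         521.41308216 211.22317016]
 [  0.           0.           1.        ]] [[ 0.01351849 -0.99990301 -0.00335084]
 [-0.97294462 -0.01238088 -0.23070647]
 [ 0.23064261  0.00637899 -0.97301762]] [ 125.20906394  459.72201199 1009.91393688]
wrist [[325.1922621    0.         285.12363133]
 [  0.         325.1922621  210.34052498]
 [  0.           0.           1.        ]] [[ 0.43272071 -0.9015268  -0.00148891]
 [-0.85828902 -0.41247137  0.30529875]
 [-0.27584913 -0.13083118 -0.95225546]] [-575.2441343   -40.27695521  379.14800505]
```

View pics/scene0.png

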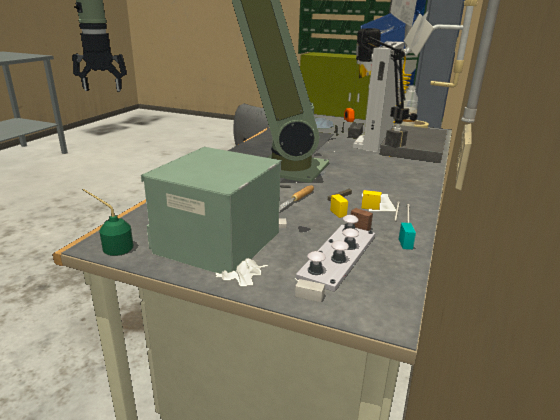

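View pics/top0.png

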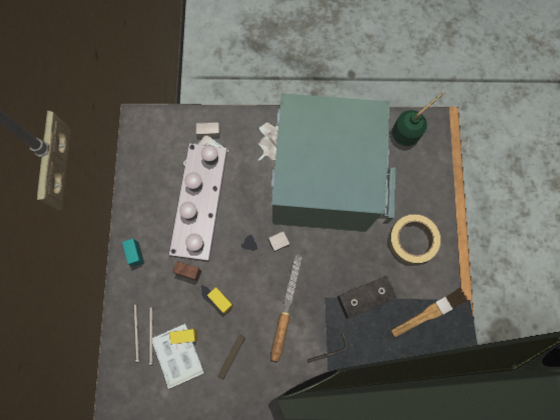

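View pics/wrist0.png

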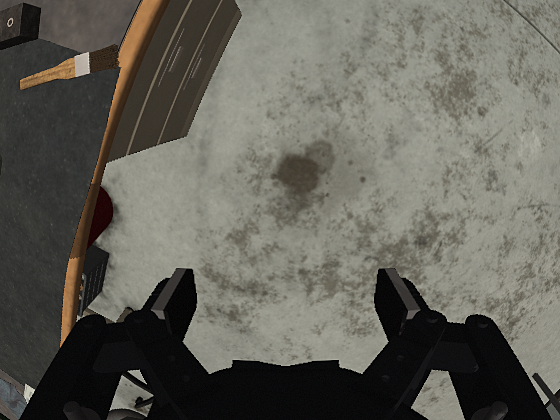

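Run:
```python
import cv2
a=cv2.imread("pics/top0.png")[110:290,110:270];cv2.imwrite("pics/topc.png",cv2.resize(a,None,fx=3.3,fy=3.3,interpolation=cv2.INTER_CUBIC))
a=cv2.imread("pics/scene0.png")[180:310,280:430];cv2.imwrite("pics/scenec.png",cv2.resize(a,None,fx=4.5,fy=4.5,interpolation=cv2.INTER_CUBIC))
```

```text
(no output)
```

View pics/topc.png

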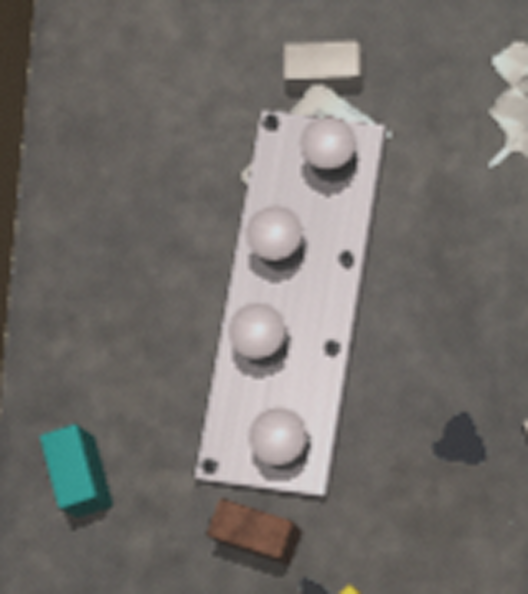

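View pics/scenec.png

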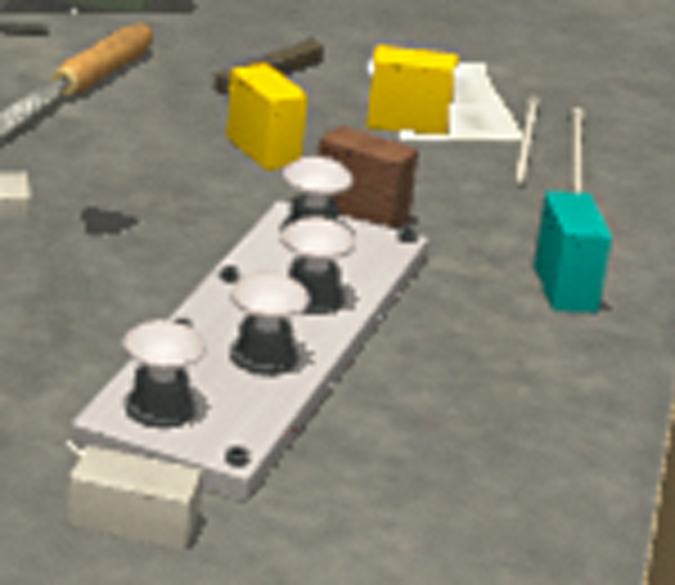

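```bash
cat > h.py <<'E'
import numpy as np
def proj(c,X):
    p=(c["R"]@np.atleast_2d(X).T).T+c["t"]; q=(c["camera_matrix"]@p.T).T; return q[:,:2]/q[:,2:]
def ray(c,uv,z):
    d=c["R"].T@np.linalg.solve(c["camera_matrix"],[*uv,1]);o=-c["R"].T@c["t"];return o+d*(z-o[2])/d[2]
P=np.array([[-96,-12],[-32,12],[32,12],[96,-12]],float)
C=np.array([[125,42],[125,-42],[-125,-42],[-125,42]],float)
def w(p,f,z):
    a=np.radians(p[2]);R=np.array([[np.cos(a),-np.sin(a)],[np.sin(a),np.cos(a)]])
    return np.c_[f@R.T+p[:2],np.full(len(f),z)]
E
python3 - <<'E'
from h import *
import pickle
from scipy.optimize import least_squares
d=pickle.load(open("d0.pkl","rb"));t,s=d["top"],d["scene"]
h=np.array([[279,437],[258,331],[275,234],[329,143]])/3.3+110
k=np.array([[262,110],[385,125],[325,496],[196,480]])/3.3+110
hs=np.array([[318,177],[317,240],[270,298],[164,344]])/4.5+[280,180]
f1=lambda p:(proj(t,w(p,P,49))-h).ravel()
f2=lambda p:(proj(t,w(p,C,14))-k).ravel()
f3=lambda p:(proj(s,w(p,P,51))-hs).ravel()
for f in(f1,f2,f3,lambda p:np.r_[f1(p),f2(p)],lambda p:np.r_[f1(p),f2(p),f3(p)]):
    r=least_squares(f,[500,150,0]);print(r.x.round(2),np.round(r.fun,1))
print(w(r.x,P,56).round(1))
print("wood",ray(t,np.array([250,525])/3.3+110,45),"steel",ray(t,np.array([322,60])/3.3+110,25))
E
```

```text
[489.04 287.37  -6.83] [-0.   0.  -0.   0.1  0.  -0.1 -0.  -0. ]
[489.5  287.78  -6.73] [-0.3 -0.3  0.3 -0.2  0.4  0.4 -0.4  0. ]
[499.77 292.02  -6.78] [-0.1 -0.2  0.4 -0.2 -0.1 -0.3 -0.2  0.5]
[489.26 287.57  -6.76] [-0.1 -0.1 -0.1  0.  -0.1 -0.2 -0.2 -0.1 -0.2 -0.2  0.5 -0.   0.5  0.5
 -0.3  0.1]
[490.33 288.55  -6.72] [-0.5 -0.6 -0.5 -0.5 -0.5 -0.7 -0.6 -0.6 -0.7 -0.7 -0.  -0.5  0.1 -0.
 -0.7 -0.4 -0.7 -2.1 -0.2 -2.4 -0.5 -2.7 -0.4 -2.1]
[[393.6 287.9  56. ]
 [460.  304.2  56. ]
 [523.5 296.7  56. ]
 [584.3 265.4  56. ]]
wood [338.65108933 302.51522894  45.        ] steel [649.21704937 274.21801574  25.        ]
```

Run:
```python
from h import *
import pickle
d=pickle.load(open("d0.pkl","rb"));t,s=d["top"],d["scene"]
for z in (150,180,200,230):print(z,[ray(t,u,z)[:2].round() for u in((280,95),(390,100),(388,212),(275,205))], proj(s,[ray(t,(275,205),z),ray(t,(280,95),z)]).round())
print("bottom front-left",ray(t,(272,228),0)[:2])
a=np.radians(-6.76);R=np.array([[np.cos(a),-np.sin(a)],[np.sin(a),np.cos(a)]])
for n,p in dict(start=(248.3,-518.1),A=(340,-100),wood=(338.6,302.5),steel=(649,274)).items():print(n,(R.T@(np.array(p)-[489.5,287.7])).round(1))
for f in ([-134,-12],[-138,-12],[140,-12]):print(f,R@f+[489.5,287.7])
```

```text
150 [array([669., 118.]), array([661., -96.]), array([437., -84.]), array([447., 125.])] [[277. 174.]
 [227. 212.]]
180 [array([654., 118.]), array([647., -89.]), array([429., -77.]), array([440., 125.])] [[278. 160.]
 [231. 194.]]
200 [array([645., 118.]), array([637., -85.]), array([425., -73.]), array([435., 125.])] [[279. 150.]
 [233. 182.]]
230 [array([630., 118.]), array([623., -78.]), array([417., -66.]), array([427., 125.])] [[281. 136.]
 [237. 164.]]
bottom front-left [434.10322371 130.89099876]
start [-144.7 -828.6]
A [-102.8 -402.6]
wood [-151.6   -3.1]
steel [160.    5.2]
[-134, -12] [355.01904906 291.55666119]
[-138, -12] [351.04685735 292.02750406]
[140, -12] [627.11418125 259.30392423]
```

Request:
play_rows:
  moves:
    - {"offset": [0,0,0],"angular": [-8.23,0,0],"fingers": 0}
    - {"offset": [0,0,0],"angular": [-8.23,0,0],"fingers": 0}
    - {"offset": [0,0,0],"angular": [-8.23,0,0],"fingers": 0}
    - {"offset": [0,0,0],"angular": [-8.23,0,0],"fingers": 0}
    - {"offset": [0,0,0],"angular": [-8.23,0,0],"fingers": 0}
    - {"offset": [0,0,0],"angular": [-8.23,0,0],"fingers": 0}
    - {"offset": [0,0,0],"angular": [-8.23,0,0],"fingers": 0}
    - {"offset": [0,0,0],"angular": [0,0,0],"fingers": 0}

```text
time_s: 0.95
tool_pos: [248.4, -518.4, 231.0]
tcp_rot: [[-0.0, 0.993, -0.119], [0.0, -0.119, -0.993], [-1.0, -0.0, -0.0]]
contact_force: [-0.2, -1.0, -0.4]
finger_gap: -0.0
```

```bash
python3 -c "
from cell import *
s=state();print(s['tool_pos'],s['tcp_rot'].round(4),s['finger_gap'],s['joint_pos'],s['time_s'])"
```

```text
[ 248.36854953 -518.40600417  231.03151327] [[-2.000e-04  9.930e-01 -1.185e-01]
 [ 5.000e-04 -1.185e-01 -9.930e-01]
 [-1.000e+00 -3.000e-04 -5.000e-04]] -0.021459516905788747 [-6.55467035e+01  1.83246910e+01  8.96652433e+01 -9.90317389e-04
  7.20417584e+01 -5.87390497e+01] 0.95
```

Request:
play_rows:
  moves:
    - {"offset": [0,10,-20],"angular": [0,0,0],"fingers": 0}
    - {"offset": [0,10,-35],"angular": [0,0,0],"fingers": 0}
    - {"offset": [0,10,-45],"angular": [0,0,0],"fingers": 0}
    - {"offset": [0,5,-45],"angular": [0,0,0],"fingers": 0}
    - {"offset": [0,5,-45],"angular": [0,0,0],"fingers": 0}
    - {"offset": [0,0,-45],"angular": [0,0,0],"fingers": 0}
    - {"offset": [0,0,-45],"angular": [0,0,0],"fingers": 0}
    - {"offset": [0,0,-45],"angular": [0,0,0],"fingers": 0}
    - {"offset": [0,0,-45],"angular": [0,0,0],"fingers": 0}
    - {"offset": [0,0,-45],"angular": [0,0,0],"fingers": 0}
    - {"offset": [0,0,-45],"angular": [0,0,0],"fingers": 0}
    - {"offset": [0,0,-45],"angular": [0,0,0],"fingers": 0}
    - {"offset": [0,-5,-45],"angular": [0,0,0],"fingers": 0}
    - {"offset": [0,-5,-45],"angular": [0,0,0],"fingers": 0}
    - {"offset": [0,-5,-45],"angular": [0,0,0],"fingers": 0}
    - {"offset": [0,-5,-45],"angular": [0,0,0],"fingers": 0}
    - {"offset": [0,-5,-45],"angular": [0,0,0],"fingers": 0}
    - {"offset": [0,-3,-35],"angular": [0,0,0],"fingers": 0}
    - {"offset": [0,0,-20],"angular": [0,0,0],"fingers": 0}
    - {"offset": [0,0,0],"angular": [0,0,0],"fingers": 0}

```text
time_s: 2.95
tool_pos: [353.3, 261.7, 231.0]
tcp_rot: [[0.0, 0.993, -0.118], [0.0, -0.118, -0.993], [-1.0, -0.0, -0.0]]
contact_force: [-0.7, -0.7, -1.6]
finger_gap: 0.2
```

```bash
cat > look.py <<'E'
from cell import *
import cv2,pickle,sys
import numpy as np
n=sys.argv[1];d={}
for c in ("scene","top","wrist"):
    d[c]=camera(c);cv2.imwrite(f"pics/{c}{n}.png",d[c]["color"][:,:,::-1])
pickle.dump(d,open(f"d{n}.pkl","wb"))
F=[]
s=state()
a=np.radians(-6.76);R=np.array([[np.cos(a),-np.sin(a)],[np.sin(a),np.cos(a)]])
print("t",s['time_s'],s['tool_pos'].round(1),"fix",(R.T@(s['tool_pos'][:2]-[489.5,287.7])).round(1),"F",s['contact_force'].round(1),s['joint_pos'].round(1))
E
python3 look.py 1
```

```text
t 3.1 [352.8 258.7 231. ] fix [-132.3  -44.9] F [-0.7 -0.3  0.8] [ 34.8   5.9 106.1  -0.   68.1  41.7]
```

View pics/wrist1.png

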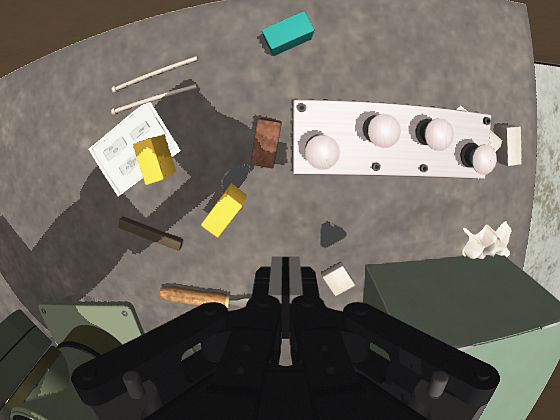

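View pics/scene1.png

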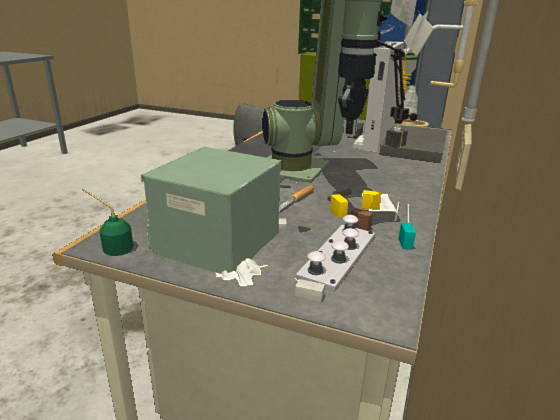

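```bash
cat >> h.py <<'E'
def projf(c,X):
    p=(c["R"]@np.atleast_2d(X).T).T+c["t"];K=c["camera_matrix"]
    th=np.arctan2(np.hypot(p[:,0],p[:,1]),p[:,2]);n=p[:,:2]/np.hypot(p[:,0],p[:,1])[:,None]
    return n*th[:,None]*K[0,0]+K[:2,2]
E
python3 - <<'E'
from h import *
import pickle,cv2
from scipy.optimize import least_squares
d=pickle.load(open("d1.pkl","rb"))["wrist"]
a=d["color"][80:200,280:530,::-1];cv2.imwrite("pics/w1c.png",cv2.resize(a,None,fx=3.2,fy=3.2,interpolation=cv2.INTER_CUBIC))
h=np.array([[322,151],[384,130],[437,134],[482,158]])
r=least_squares(lambda p:(projf(d,w(p,P,51))-h).ravel(),[490,288,-6.8]);print(r.x,r.fun.round(1))
# z free
r=least_squares(lambda p:(projf(d,w(p,P,p[3]))-h).ravel(),[490,288,-6.8,50]);print(r.x,r.fun.round(1))
print(projf(d,w([489.5,287.7,-6.76],C,14)))
E
```

```text
[488.41829741 290.64151847  -6.83619233] [-2.   0.4 -1.1 -0.3  1.8 -0.6  2.4  0.8]
[491.9092384  289.25465334  -6.8427972   40.50898405] [ 0.4  0.  -0.8  0.   0.4 -0.3 -0.   0.3]
[[490.74470401 115.30591477]
 [484.43844945 180.19195325]
 [291.52538297 175.92266314]
 [291.71998896 100.76289736]]
```

View pics/w1c.png

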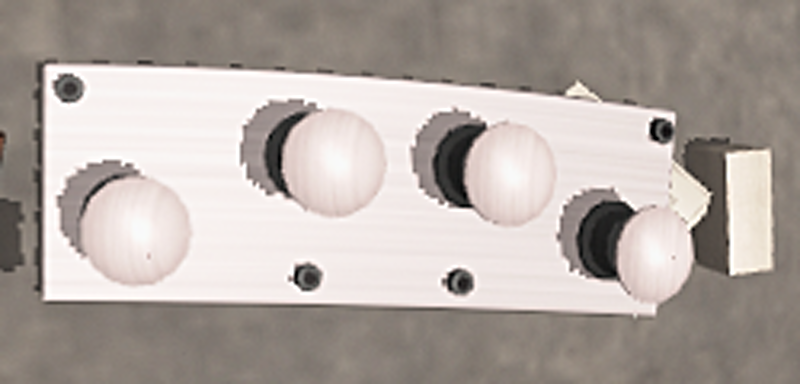

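Request:
play_rows:
  moves:
    - {"offset": [20,0,-17],"angular": [0,0,0],"fingers": 0}
    - {"offset": [35,0,-17],"angular": [0,0,0],"fingers": 0}
    - {"offset": [40,0,0],"angular": [0,0,0],"fingers": 0}
    - {"offset": [35,0,0],"angular": [0,0,0],"fingers": 0}
    - {"offset": [20,0,0],"angular": [0,0,0],"fingers": 0}
    - {"offset": [10,0,0],"angular": [0,0,0],"fingers": 0}
    - {"offset": [0,0,0],"angular": [0,0,0],"fingers": 0}
    - {"offset": [0,0,0],"angular": [0,0,0],"fingers": 0}

```text
time_s: 3.9
tool_pos: [358.0, 293.2, 72.3]
tcp_rot: [[0.002, 0.993, -0.119], [0.001, -0.119, -0.993], [-1.0, 0.001, -0.001]]
contact_force: [-0.2, 0.2, 0.4]
finger_gap: -0.0
```

```bash
python3 look.py 2
python3 - <<'E'
import cv2
a=cv2.imread("pics/scene2.png")[180:310,280:430];a=cv2.resize(a,None,fx=3,fy=3,interpolation=cv2.INTER_CUBIC);cv2.imwrite("pics/s2c.png",a)
E
```

```text
t 4.05 [358.  293.7  72.5] fix [-131.3   -9.5] F [ 0.2  0.  -0.3] [ 37.9  18.1 116.7  -0.   45.   44.8]
```

View pics/wrist2.png

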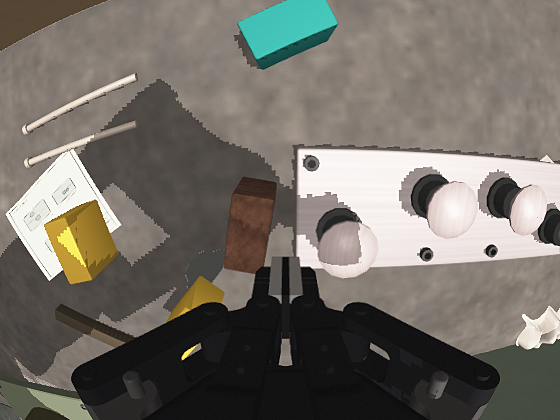

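View pics/s2c.png

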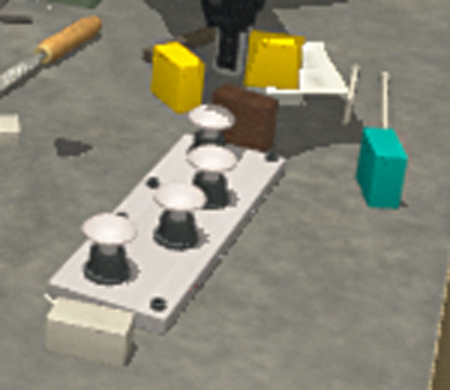

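View pics/top2.png

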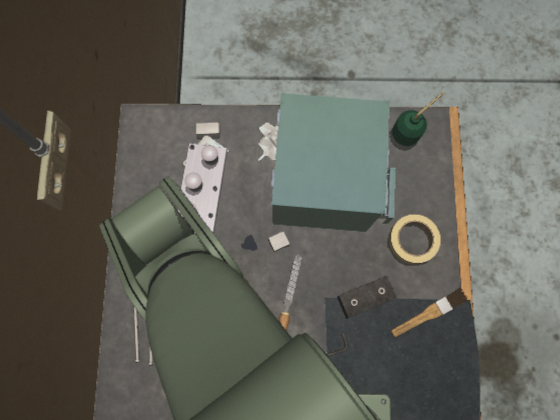

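Run:
```python
from h import *
import pickle,cv2
d=pickle.load(open("d2.pkl","rb"));s=d["scene"];c=d["wrist"]
tip=[358,293.7,72.5]
print("tip scene",proj(s,tip),"crop",(proj(s,tip)-[280,180])*3,"wrist",projf(c,tip))
print("head rim wrist",projf(c,w([490,288.2,-6.76],P,50)))
a=c["color"][180:300,230:420,::-1];cv2.imwrite("pics/w2c.png",cv2.resize(a,None,fx=4,fy=4,interpolation=cv2.INTER_CUBIC))
a=s["color"][160:230,320:400,::-1];cv2.imwrite("pics/s2d.png",cv2.resize(a,None,fx=7,fy=7,interpolation=cv2.INTER_CUBIC))
```

```text
tip scene [[356.84596517 203.34087885]] crop [[230.5378955   70.02263656]] wrist [[284.56234066 271.31797261]]
head rim wrist [[347.53950883 254.58855529]
 [454.00053583 213.97231519]
 [530.28352821 213.42052211]
 [576.11044683 242.11921639]]
```

View pics/w2c.png

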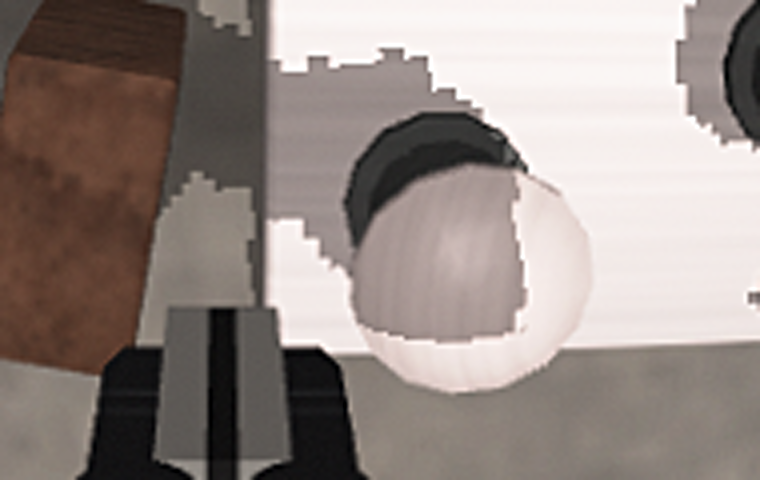

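View pics/s2d.png

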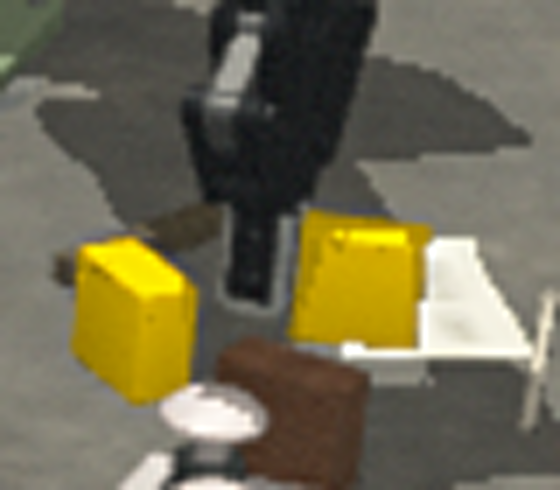

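Run:
```python
from h import *
import pickle
from scipy.optimize import least_squares
d0=pickle.load(open("d0.pkl","rb"));t,s=d0["top"],d0["scene"];d1=pickle.load(open("d1.pkl","rb"))["wrist"]
hs=np.array([[318,177],[317,240],[270,298],[164,344]])/4.5+[280,180]
ks=np.array([[244,484],[76,424],[280,204],[428,238]])/4.5+[280,180]  # 125,42 ; 125,-42 ; -125,-42 ; -125,42
h=np.array([[279,437],[258,331],[275,234],[329,143]])/3.3+110
k=np.array([[262,110],[385,125],[325,496],[196,480]])/3.3+110
hw=np.array([[135,231],[335,162],[510,173],[655,254]])/3.2+[280,80]
kw=np.array([[673,111],[655,315],[44,301],[44,63]])/3.2+[280,80]
for nm,pr,c,H,K in(("top",proj,t,h,k),("scene",proj,s,hs,ks),("wrist",projf,d1,hw,kw)):
    r=least_squares(lambda p:(pr(c,w(p,C,14))-K).ravel(),[490,288,-6.8]);print(nm,"plate",r.x.round(2),r.fun.round(1))
    r=least_squares(lambda p:(pr(c,w(p,P,48))-H).ravel(),[490,288,-6.8]);print(nm,"heads48",r.x.round(2),r.fun.round(1))
    r=least_squares(lambda p:np.r_[(pr(c,w(p,P,p[3]))-H).ravel(),(pr(c,w(p,C,14))-K).ravel()],[490,288,-6.8,50]);print(nm,"both",r.x.round(2),r.fun.round(1))
```

```text
top plate [489.5  287.78  -6.73] [-0.3 -0.3  0.3 -0.2  0.4  0.4 -0.4  0. ]
top heads48 [489.3  287.53  -6.83] [-0.  -0.   0.   0.1  0.  -0.1 -0.   0. ]
top both [489.52 287.73  -6.76  47.08] [ 0.  -0.   0.   0.1  0.  -0.1 -0.1  0.  -0.3 -0.3  0.4 -0.2  0.4  0.4
 -0.4 -0. ]
scene plate [495.19 291.67  -6.93] [ 1.1 -0.2 -1.5  0.3 -0.3 -0.7  0.6  0.3]
scene heads48 [494.48 290.89  -6.88] [-0.1 -0.   0.3 -0.1 -0.1 -0.3 -0.1  0.4]
scene both [495.18 291.35  -6.9   48.39] [ 0.1 -0.   0.5 -0.1  0.  -0.3 -0.   0.4  1.  -0.3 -1.6  0.2 -0.4 -0.8
  0.5  0.3]
wrist plate [491.21 289.11  -6.76] [ 1.4 -0.5  0.8  0.6 -0.9  0.5 -0.6 -0.4]
wrist heads48 [490.91 289.33  -6.77] [ 0.1 -0.  -0.3 -0.   0.2  0.2  0.  -0.1]
wrist both [491.16 289.18  -6.76  47.37] [ 0.3  0.  -0.2  0.1  0.2  0.2 -0.1 -0.1  1.4 -0.6  0.8  0.5 -0.9  0.4
 -0.7 -0.4]
```

Request:
play_rows:
  moves:
    - {"offset": [10,0,0.5],"angular": [0,0,0],"fingers": 0}
    - {"offset": [7,0,0],"angular": [0,0,0],"fingers": 0}
    - {"offset": [2,0,0],"angular": [0,0,0],"fingers": 0}
    - {"offset": [0,0,0],"angular": [0,0,0],"fingers": 0}
    - {"offset": [0,0,0],"angular": [0,0,0],"fingers": 0}

```text
time_s: 4.55
tool_pos: [357.1, 292.8, 52.1]
tcp_rot: [[-0.0, 0.993, -0.118], [-0.0, -0.118, -0.993], [-1.0, -0.0, 0.0]]
contact_force: [-0.1, 0.1, 0.1]
finger_gap: 0.1
```

```bash
python3 look.py 3; python3 look.py 4;  python3 - <<'E'
import cv2
a=cv2.imread("pics/scene4.png")[160:230,320:400];cv2.imwrite("pics/s4d.png",cv2.resize(a,None,fx=7,fy=7,interpolation=cv2.INTER_CUBIC))
E
```

```text
t 4.7 [357.3 292.9  52.4] fix [-131.9  -10.4] F [ 0.5  0.6 -0.7] [ 37.9  19.8 118.1  -0.   42.1  44.7]
t 4.85 [357.2 292.8  52.4] fix [-131.9  -10.5] F [ 0.3  0.2 -0.7] [ 37.9  19.8 118.1  -0.   42.1  44.7]
```

View pics/wrist4.png

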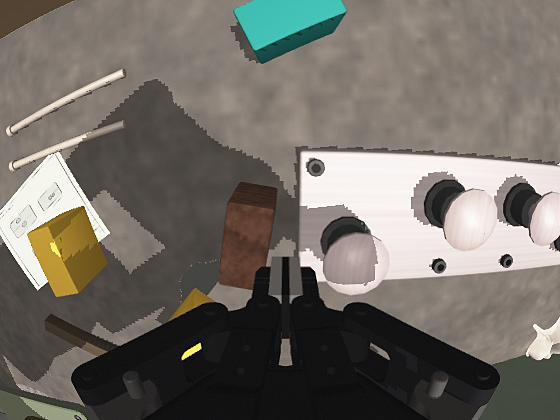

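View pics/s4d.png

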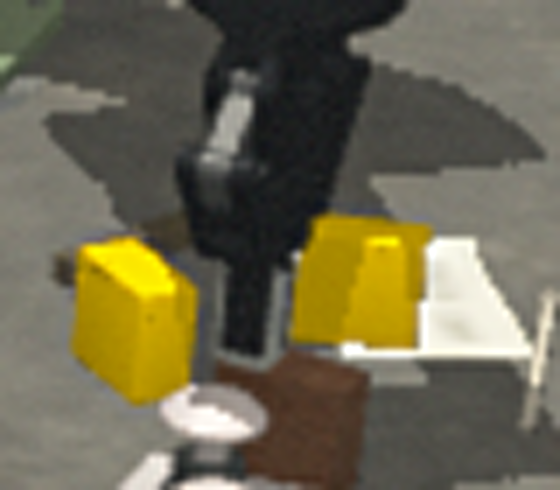

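Request:
play_rows:
  moves:
    - {"offset": [0.8,0,0],"angular": [0,0,0],"fingers": 0}
    - {"offset": [0,3,0],"angular": [0,0,0],"fingers": 0}
    - {"offset": [0,3,0],"angular": [0,0,0],"fingers": 0}
    - {"offset": [0,3,0],"angular": [0,0,0],"fingers": 0}
    - {"offset": [0,3,0],"angular": [0,0,0],"fingers": 0}
    - {"offset": [0,3,0],"angular": [0,0,0],"fingers": 0}
    - {"offset": [0,3,0],"angular": [0,0,0],"fingers": 0}
    - {"offset": [0,3,0],"angular": [0,0,0],"fingers": 0}
    - {"offset": [0,3,0],"angular": [0,0,0],"fingers": 0}
    - {"offset": [0,3,0],"angular": [0,0,0],"fingers": 0}
    - {"offset": [0,3,0],"angular": [0,0,0],"fingers": 0}
    - {"offset": [0,3,0],"angular": [0,0,0],"fingers": 0}
    - {"offset": [0,4,0],"angular": [0,0,0],"fingers": 0}

```text
time_s: 6.15
tool_pos: [394.4, 288.5, 51.6]
tcp_rot: [[0.001, 0.993, -0.118], [0.0, -0.118, -0.993], [-1.0, 0.001, -0.0]]
contact_force: [-0.2, -0.1, 2.0]
finger_gap: 0.2
```

```bash
python3 look.py 5;  python3 - <<'E'
import cv2
a=cv2.imread("pics/scene5.png")[180:300,280:400];cv2.imwrite("pics/s5d.png",cv2.resize(a,None,fx=5,fy=5,interpolation=cv2.INTER_CUBIC))
E
```

```text
t 6.3 [394.9 288.5  51.7] fix [-94.  -10.3] F [ 1.4 -0.5  2.1] [ 3.480e+01  2.180e+01  1.147e+02 -1.000e-01  4.340e+01  4.170e+01]
```

View pics/wrist5.png

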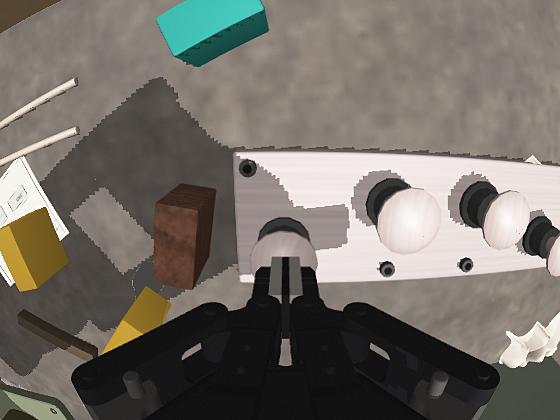

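View pics/s5d.png

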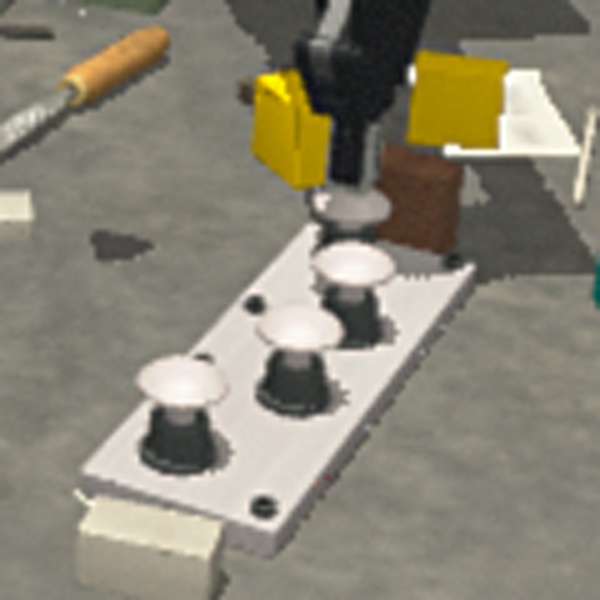

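Request:
play_rows:
  moves:
    - {"offset": [0,3.2,-1.2],"angular": [0,0,0],"fingers": 0}
    - {"offset": [0,3.2,-1.2],"angular": [0,0,0],"fingers": 0}
    - {"offset": [0,3.2,-1.2],"angular": [0,0,0],"fingers": 0}
    - {"offset": [0,3.2,-1.2],"angular": [0,0,0],"fingers": 0}
    - {"offset": [0,3.2,-1.2],"angular": [0,0,0],"fingers": 0}
    - {"offset": [0,3.2,-1.2],"angular": [0,0,0],"fingers": 0}
    - {"offset": [0,3.2,-1.2],"angular": [0,0,0],"fingers": 0}
    - {"offset": [0,3.2,-1.2],"angular": [0,0,0],"fingers": 0}
    - {"offset": [0,3.2,-1.2],"angular": [0,0,0],"fingers": 0}
    - {"offset": [0,3.2,-1.2],"angular": [0,0,0],"fingers": 0}

```text
time_s: 7.3
tool_pos: [427.4, 296.6, 51.4]
tcp_rot: [[-0.0, 0.993, -0.118], [-0.0, -0.118, -0.993], [-1.0, 0.0, 0.0]]
contact_force: [-0.7, -0.1, 0.1]
finger_gap: -0.4
```

```bash
python3 look.py 6;  python3 - <<'E'
import cv2
a=cv2.imread("pics/scene6.png")[180:300,280:400];cv2.imwrite("pics/s6d.png",cv2.resize(a,None,fx=5,fy=5,interpolation=cv2.INTER_CUBIC))
E
```

```text
t 7.45 [427.3 296.6  51.4] fix [-62.8   1.5] F [-1.8  0.2  0.4] [ 33.5  24.  110.6  -0.   45.3  40.3]
```

View pics/s6d.png

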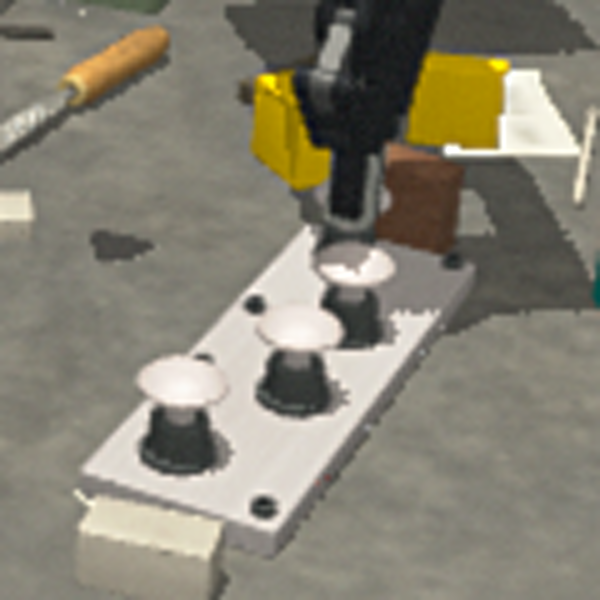

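View pics/wrist6.png

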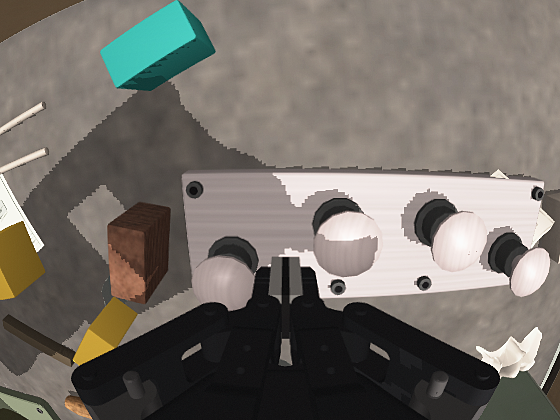

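Request:
play_rows:
  moves:
    - {"offset": [0,3.2,-1.2],"angular": [0,0,0],"fingers": 0}
    - {"offset": [0,3.2,-1.2],"angular": [0,0,0],"fingers": 0}
    - {"offset": [0,3.2,-1.2],"angular": [0,0,0],"fingers": 0}
    - {"offset": [0,3.2,-1.2],"angular": [0,0,0],"fingers": 0}
    - {"offset": [0,3.2,-1.2],"angular": [0,0,0],"fingers": 0}
    - {"offset": [0,3.2,-1.2],"angular": [0,0,0],"fingers": 0}
    - {"offset": [0,3.2,-1.2],"angular": [0,0,0],"fingers": 0}
    - {"offset": [0,3.2,-1.2],"angular": [0,0,0],"fingers": 0}
    - {"offset": [0,3.2,-1.2],"angular": [0,0,0],"fingers": 0}
    - {"offset": [0,3.2,-1.2],"angular": [0,0,0],"fingers": 0}

```text
time_s: 8.45
tool_pos: [460.9, 304.8, 51.6]
tcp_rot: [[0.001, 0.993, -0.118], [0.0, -0.118, -0.993], [-1.0, 0.001, -0.0]]
contact_force: [-1.4, -1.4, 0.4]
finger_gap: -0.5
```

```bash
python3 look.py 7
```

```text
t 8.6 [461.3 305.   51.7] fix [-30.   13.9] F [ 0.8 -0.9  2.3] [ 32.3  26.3 106.3  -0.   47.3  39.1]
```

Request:
play_rows:
  moves:
    - {"offset": [0,3.2,0],"angular": [0,0,0],"fingers": 0}
    - {"offset": [0,3.2,0],"angular": [0,0,0],"fingers": 0}
    - {"offset": [0,3.2,0],"angular": [0,0,0],"fingers": 0}
    - {"offset": [0,3.2,0],"angular": [0,0,0],"fingers": 0}
    - {"offset": [0,3.2,0],"angular": [0,0,0],"fingers": 0}
    - {"offset": [0,3.2,0],"angular": [0,0,0],"fingers": 0}
    - {"offset": [0,3.2,0],"angular": [0,0,0],"fingers": 0}
    - {"offset": [0,3.2,0],"angular": [0,0,0],"fingers": 0}
    - {"offset": [0,3.2,0],"angular": [0,0,0],"fingers": 0}
    - {"offset": [0,3.2,0],"angular": [0,0,0],"fingers": 0}

```text
time_s: 9.6
tool_pos: [492.3, 300.8, 51.3]
tcp_rot: [[-0.0, 0.993, -0.118], [-0.0, -0.118, -0.993], [-1.0, -0.0, 0.0]]
contact_force: [1.1, -0.4, 0.8]
finger_gap: 0.4
```

```bash
python3 look.py 8;  python3 - <<'E'
import cv2,numpy as np
f=lambda n:cv2.resize(cv2.imread(f"pics/scene{n}.png")[180:300,280:400],None,fx=3.3,fy=3.3,interpolation=cv2.INTER_CUBIC)
cv2.imwrite("pics/s78.png",np.hstack([f(7),f(8)]))
E
```

```text
t 9.75 [492.2 300.8  51.4] fix [ 1.2 13.3] F [ 0.  -0.2 -0.5] [ 30.3  28.1 102.9  -0.   49.   37.1]
```

View pics/s78.png

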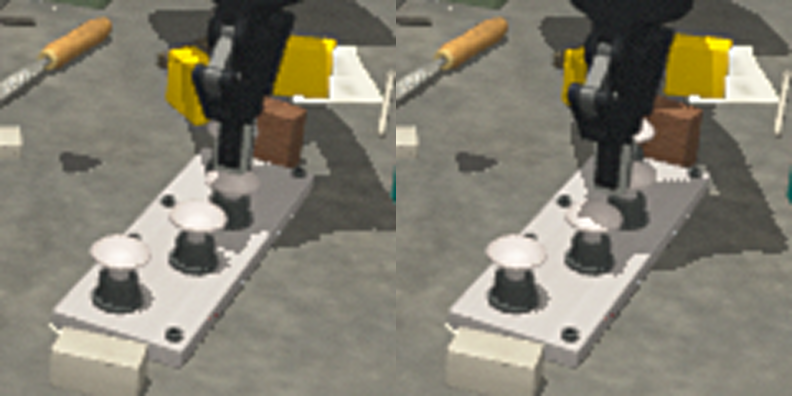

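View pics/wrist8.png

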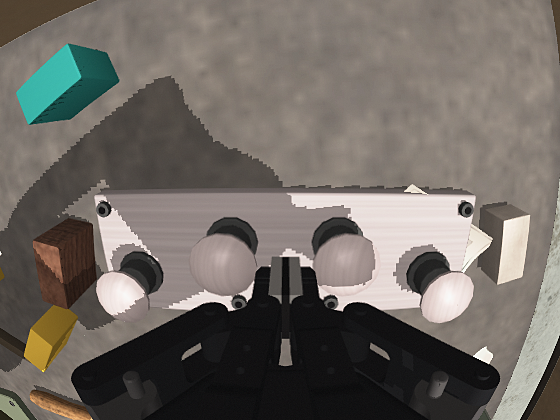

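Request:
play_rows:
  moves:
    - {"offset": [0,3.2,-0.1],"angular": [0,0,0],"fingers": 0}
    - {"offset": [0,3.2,-0.1],"angular": [0,0,0],"fingers": 0}
    - {"offset": [0,3.2,-0.1],"angular": [0,0,0],"fingers": 0}
    - {"offset": [0,3.2,-0.1],"angular": [0,0,0],"fingers": 0}
    - {"offset": [0,3.2,-0.1],"angular": [0,0,0],"fingers": 0}
    - {"offset": [0,3.2,0],"angular": [0,0,0],"fingers": 0}
    - {"offset": [0,3.2,0],"angular": [0,0,0],"fingers": 0}
    - {"offset": [0,3.2,0],"angular": [0,0,0],"fingers": 0}
    - {"offset": [0,3.2,0],"angular": [0,0,0],"fingers": 0}
    - {"offset": [0,3.2,0],"angular": [0,0,0],"fingers": 0}

```text
time_s: 10.75
tool_pos: [524.4, 297.6, 51.6]
tcp_rot: [[0.001, 0.993, -0.118], [0.0, -0.118, -0.993], [-1.0, 0.001, -0.0]]
contact_force: [-1.3, 0.7, 2.8]
finger_gap: 0.1
```

```bash
python3 look.py 9
```

```text
t 10.9 [524.9 297.6  51.7] fix [34. 14.] F [0.6 0.3 2. ] [28.5 30.  99.2 -0.  50.7 35.3]
```

Request:
play_rows:
  moves:
    - {"offset": [0,3.2,1.2],"angular": [0,0,0],"fingers": 0}
    - {"offset": [0,3.2,1.2],"angular": [0,0,0],"fingers": 0}
    - {"offset": [0,3.2,1.2],"angular": [0,0,0],"fingers": 0}
    - {"offset": [0,3.2,1.2],"angular": [0,0,0],"fingers": 0}
    - {"offset": [0,3.2,1.2],"angular": [0,0,0],"fingers": 0}
    - {"offset": [0,3.2,1.2],"angular": [0,0,0],"fingers": 0}
    - {"offset": [0,3.2,1.2],"angular": [0,0,0],"fingers": 0}
    - {"offset": [0,3.2,1.2],"angular": [0,0,0],"fingers": 0}
    - {"offset": [0,3.2,1.2],"angular": [0,0,0],"fingers": 0}
    - {"offset": [0,3.2,1.2],"angular": [0,0,0],"fingers": 0}

```text
time_s: 11.9
tool_pos: [554.4, 281.7, 51.3]
tcp_rot: [[-0.0, 0.993, -0.118], [-0.0, -0.118, -0.993], [-1.0, -0.0, 0.0]]
contact_force: [-0.3, -0.9, -0.7]
finger_gap: -0.2
```

```bash
python3 look.py 10;  python3 - <<'E'
import cv2,numpy as np
f=lambda n:cv2.resize(cv2.imread(f"pics/scene{n}.png")[180:300,280:400],None,fx=3.3,fy=3.3,interpolation=cv2.INTER_CUBIC)
cv2.imwrite("pics/s910.png",np.hstack([f(9),f(10)]))
E
```

```text
t 12.05 [554.4 281.7  51.4] fix [65.1  1.7] F [-0.2  0.3 -0.9] [25.9 31.4 96.5 -0.  52.1 32.7]
```

View pics/s910.png

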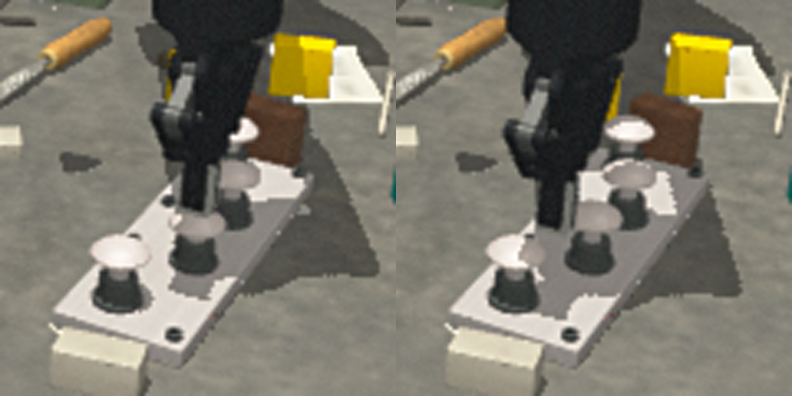

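View pics/wrist10.png

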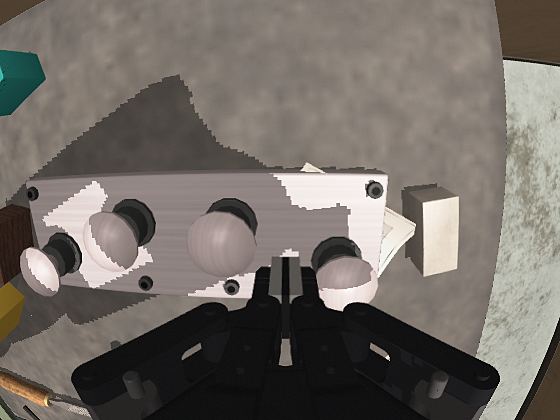

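Plungers 1–3 are up again and the fixture is unmoved. Continuing over plunger 4.

Request:
play_rows:
  moves:
    - {"offset": [0,3.2,1.2],"angular": [0,0,0],"fingers": 0}
    - {"offset": [0,3.2,1.2],"angular": [0,0,0],"fingers": 0}
    - {"offset": [0,3.2,1.2],"angular": [0,0,0],"fingers": 0}
    - {"offset": [0,3.2,1.2],"angular": [0,0,0],"fingers": 0}
    - {"offset": [0,3.2,1.2],"angular": [0,0,0],"fingers": 0}
    - {"offset": [0,3.2,1.2],"angular": [0,0,0],"fingers": 0}
    - {"offset": [0,3.2,1.2],"angular": [0,0,0],"fingers": 0}
    - {"offset": [0,3.2,1.2],"angular": [0,0,0],"fingers": 0}
    - {"offset": [0,3.2,1.2],"angular": [0,0,0],"fingers": 0}
    - {"offset": [0,3.2,1.2],"angular": [0,0,0],"fingers": 0}

```text
time_s: 13.05
tool_pos: [585.2, 266.1, 51.7]
tcp_rot: [[0.001, 0.993, -0.118], [0.0, -0.118, -0.993], [-1.0, 0.001, -0.0]]
contact_force: [-1.9, 0.9, 1.4]
finger_gap: 0.0
```

```bash
python3 look.py 11
```

```text
t 13.2 [585.5 265.9  51.7] fix [ 97.9 -10.3] F [ 0.6 -0.2  2.9] [23.4 32.9 93.4 -0.1 53.6 30.2]
```

Request:
play_rows:
  moves:
    - {"offset": [0,3.2,0],"angular": [0,0,0],"fingers": 0}
    - {"offset": [0,3.2,0],"angular": [0,0,0],"fingers": 0}
    - {"offset": [0,3.2,0],"angular": [0,0,0],"fingers": 0}
    - {"offset": [0,3.2,0],"angular": [0,0,0],"fingers": 0}
    - {"offset": [0,3.2,0],"angular": [0,0,0],"fingers": 0}
    - {"offset": [0,3.2,0],"angular": [0,0,0],"fingers": 0}
    - {"offset": [0,3.2,0],"angular": [0,0,0],"fingers": 0}
    - {"offset": [0,3.2,0],"angular": [0,0,0],"fingers": 0}
    - {"offset": [0,3.2,0],"angular": [0,0,0],"fingers": 0}
    - {"offset": [0,3.2,0],"angular": [0,0,0],"fingers": 0}
    - {"offset": [0,3,0],"angular": [0,0,0],"fingers": 0}
    - {"offset": [0,0,0],"angular": [0,0,0],"fingers": 0}
    - {"offset": [-10,0,0],"angular": [0,0,0],"fingers": 0}
    - {"offset": [-25,0,0],"angular": [0,0,0],"fingers": 0}
    - {"offset": [-35,0,0],"angular": [0,0,0],"fingers": 0}
    - {"offset": [-35,0,0],"angular": [0,0,0],"fingers": 0}
    - {"offset": [-30,0,0],"angular": [0,0,0],"fingers": 0}
    - {"offset": [-15,0,0],"angular": [0,0,0],"fingers": 0}
    - {"offset": [0,0,0],"angular": [0,0,0],"fingers": 0}
    - {"offset": [0,0,0],"angular": [0,0,0],"fingers": 0}

```text
time_s: 15.2
tool_pos: [618.9, 262.0, 201.5]
tcp_rot: [[-0.0, 0.993, -0.118], [-0.0, -0.118, -0.993], [-1.0, -0.0, 0.0]]
contact_force: [0.6, -0.2, -0.5]
finger_gap: 0.2
```

```bash
python3 look.py 12;  python3 - <<'E'
import cv2,numpy as np
f=lambda n:cv2.resize(cv2.imread(f"pics/scene{n}.png")[180:310,280:410],None,fx=3,fy=3,interpolation=cv2.INTER_CUBIC)
cv2.imwrite("pics/s1112.png",np.hstack([f(11),f(12)]))
E
```

```text
t 15.35 [618.6 261.8 199.9] fix [131.2 -10.6] F [-0.5  0.4  0.3] [22.  28.3 78.4 -0.  73.6 28.7]
```

View pics/s1112.png

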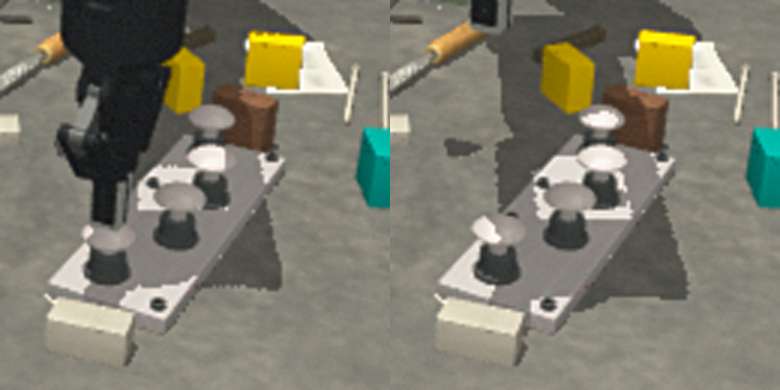

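View pics/wrist12.png

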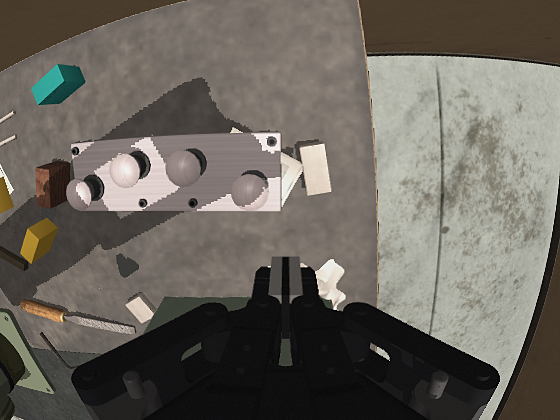

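All four heads are up, the tool is clear at z of about 200 mm, and nothing has shifted. Handing in.

```bash
python3 -c "
from cell import *
print(finish_job())"
```

```text
the job is handed in; nothing more can be done
None
```

I ran the closed fingertips over all four plungers in one low stroke, starting at the brown wooden block (plunger 1 to plunger 4). I then lifted clear to about z = 200 mm and handed the job in at about 15 s of the 43 s allowed.

- **Dips:** I held the fingertips at 51.3–51.7 mm throughout, about 4.5 mm below the tops of the heads when up. On each head the upward force settled at 2.0–2.9 N, which is about 4–7 mm of travel by the spring figures. From the fingertip height it is about 4.3 mm. Neither suggests a plunger bottomed. Between heads the force fell back to roughly zero.
- **Final check:** In the last pictures all four heads are up again. The fixture and both end blocks look to be where they were, and I saw nothing else moved. The tool reads about zero force. I judged these by eye and did not re-measure positions after the stroke.
- **What disagreed:** The three cameras placed the fixture up to about 6 mm apart. I used a compromise position, and the fingertips looked centred on the heads along the row. The force readings carry about 1 N of noise, so the travel figures worked out from force are rough.

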